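# Start the cure of a lacquered dial

## Robot

A 6-joint arm with a two-finger parallel gripper is mounted at the origin on a cart in front of the work surface, level with it; the furniture and walls round the work are solid. World frame = base frame: x ahead of the robot, y to its left, z up, the work surface at z = 0. Lengths are in mm, angles in degrees, forces in N, time in s.
With the tool pointing down it reaches from about 350 to 850 mm from the base axis. Payload 8.1 kg.
Tool frame: the origin (TCP) lies between the finger pads; the fingertips stand 22 mm ahead of it and the grasp point (between the pads) lies 3 mm ahead of it (r.nose_length is the z of the fingertips in the tool frame, in mm); z points along the fingers, x is the direction in which the jaws open and shut, and the axes are right-handed (so a half turn about z gives the same grasp; the last joint's range is limited). The gripper opens to 85 mm and grips with 20 to 120 N. Pads are 22 mm wide; open, the fingers measure 114 mm over their backs; the gripper's body (76 mm by 85 mm) begins 54 mm behind the grasp point. The pads swing forward as they close: fully open they stand 13 mm farther back than shut.
Start: joints at [60.481, 7.471, 85.268, -0, 87.261, -4.893], TCP at [249.993, 545.444, 253.292] pointing down, gripper open.
Joint ranges: [-169.43, 169.43], [-51.17, 129.36], [1.28, 143.12], [-76.62, 256.62], [0, 156.53], [-152.29, 152.29]. Speed limits (degrees/s): [136.94, 136.94, 159.86, 180, 180, 180].

## Interface

Orientations are given as [roll, pitch, yaw] about the fixed x, y, z axes, in that order (R = Rz(yaw) Ry(pitch) Rx(roll)).
In Python, from bench import r gives the robot as it stands.
- The arm moves only by the shell command python3 -m jog 'ROWS' [FORCE]. ROWS is JSON, a list of rows, each a list of 5 numbers: the shift along the tool's x, y, z in m, then the turn about the tool's z in degrees, then the opening in per cent of the stroke, from 0 (shut) to 100 (fully open). A call has 1 to 8 rows; each row is the pose to reach, as a shift and turn from the pose measured when the call began, along the tool's axes at that moment; what a row does not reach only later rows make up. A row lasts 1/10 s, in which the tool goes at most 50 mm and 8.59 degrees, less where a joint would pass 70% of its speed; a pose out of reach is approached as far as the arm can. A call with a gripper value outside its range is refused whole. The fingers move at their own pace and stop on an object; FORCE is the grip in N (left out, the last holds). Time passes only in rows, so rows that repeat a pose let the fingers close. It gives the time, the measured TCP pose, the force and the opening at its end, in the units of the state.
- r.sense(): the state, without advancing time (a new reading comes with each control period).
- r.snapshot(name): name is "side" or "top"; returns a dict with "image" (420x560x3 uint8, red, green, blue), "K" (3x3 intrinsics, pixels), "T" (4x4, takes a point from camera to world coordinates). Camera axes: x right, y down, z forward; pixel columns grow to the right and rows downward; lengths in mm; the calibration is good to about 2 mm. A picture is of the moment at which its call begins. There is no depth.
- r.hand_in(): hands the job in, once; it reports no verdict.
Trained networks look in a picture, given as the dict that the camera call returned (one of the last four; its "shot" number tells which), for a name from the list of things; names that differ only in an ending like _2 or _b are one class to them, and where a whole thing is asked for, a point or a joint stands for the part that bears it (a point fixed in the world has none). Each returns a list of dicts, best first, with "conf" (0 to 1); they miss things now and then, are a little off and sometimes report something else, mostly with a low value. They report only what shows in the picture. A call takes as long as a camera call.
- r.search_frame(picture, label): "bbox" ([left, top, right, bottom] in pixels, round what is visible of it).
- r.pinpoint(picture, label): "uv" ([column, row] in pixels: a listed point, or the origin of a listed thing).
The state is a dict: "time": time; "joint_pos": joint angles; "qd": joint speeds; "joint_efforts": joint torques, N m; "tool_pos": TCP position; "tcp_rot": TCP orientation; "ft_force": force on the tool from outside, world axes, zero at the start; "wrist_torque": the same for the moment, N m; "finger_gap": finger opening in mm.
Only numpy, scipy, OpenCV 4.12 (cv2) and the standard library are available. Lean on these libraries where they do the work, as an engineer would, in place of code of your own. Each camera call takes 0.05 s, during which the arm holds its last target. There are 200 camera calls.

## Task

The freshly lacquered dial lies in the curing box, ready to be cured. With light touches of the fingertips, in this order, press the box's open lid down until it is shut, tip the power rocker over by pressing its raised end down, push the middle one of the three small programme keys all the way in, and last press the large round start key and let it spring back. Leave the two outer programme keys, the dial and the things standing round the box alone: grasp, lift or shift nothing.

Things in the scene. Friction and masses are not known exactly. Their poses are not given: they have to be found in the camera images.
- curing_box: Grey LED curing box, 162 mm deep (own x), 250 mm wide (own y), stays put on soft rubber feet that give 1 mm per 5 N past the first 5 N. Origin: centre of its underside on the bench; x from front (robot side) to rear, y to its left, z up. Control ledge at the front: x -105 to -35 mm, plate at z = 51; all controls in a row at x = -70. Chamber behind: walls to z = 75, floor z = 32. Shut lid: top z = 88, front at x = -38, its 70 mm wide middle lip at x = -47 mm
- lid (a joint): Chamber lid: grey plate 95 mm long, 250 mm wide, 12 mm thick, amber window on top, hinged along the rear top edge of the box. Rad: 0 = shut, flat; grows as its front edge rises; starts open at 0.65 to 1.0. Stiff hinge (0.15 N m): the lid stays where it is left; about 2 N down near the front edge closes it, flat on the walls
- lid_hinge (a point): Point on the hinge line of the lid, at mid-width: box x = +57, y = 0, z = 75 mm
- lid_edge (a point): Middle of the front edge on the lid's upper (outer) face, moves with the lid, 95 mm from the hinge line along the lid and 13 mm above the lid's plane through the hinge
- power_rocker (a joint): Power rocker switch at the left end of the ledge (box y = +95 mm), a shallow V 41 mm long along the box's x, 20 mm wide. Rad: 0 = off, front end (robot side) raised; 0.35 = on, front half level, rear end raised. Turns under about 2 N at its end, which travels 7 mm, and stays where it is left
- rocker_end (a point): Middle of the top edge of the rocker's front end, the end that is raised when off (about 63 mm above the bench then, 57 mm when on); the pivot lies 20 mm behind it
- key_short (a joint): Left programme key, its travel in m: 0 = up, 0.006 = fully in. Not to be pressed
- key_short_top (a point): Centre of the top of the left programme key, box y = +45 mm; round, 16 mm across, 62 mm above the bench when up
- key_medium (a joint): Middle programme key, the one to push in; its travel in m: 0 = up, 0.006 = fully in. Moves down under 2.5 N and stays down where it is left
- key_medium_top (a point): Centre of the top of the middle programme key, box y = +3 mm; round, 16 mm across, 62 mm above the bench when up (11 mm above the plate), 42 mm from its neighbours on both sides
- key_long (a joint): Right programme key, its travel in m: 0 = up, 0.006 = fully in. Not to be pressed
- key_long_top (a point): Centre of the top of the right programme key, box y = -39 mm; round, 16 mm across, 62 mm above the bench when up
- start_key (a joint): Start key, its travel in m: 0 = up, 0.006 = fully in. Its spring takes 0.9 N to begin and 3.6 N fully in, and returns it
- start_key_top (a point): Centre of the top of the large start key at the right end of the ledge, box y = -93 mm; round, 28 mm across, 62 mm above the bench when up
- dial: Workpiece: brass dial holder with a white dial, a disc 41 mm across and 6 mm thick lying loose on the chamber floor; origin under its centre. Not to be touched
- swab_cup: Clear cup of cotton swabs, 42 mm across, 69 mm tall, standing loose to the left of the box; origin under its centre. Bystander
- enamel_jar: White-lidded jar, 42 mm across, 58 mm tall, standing loose to the left of the box; origin under its centre. Bystander
- tweezers: Fine steel tweezers, 90 mm long, 8 mm high, lying loose to the right of the box; origin under the centre. Bystander
- burnisher: Burnisher with a wooden handle, 162 mm long, 12 mm high, lying loose to the left beyond the cup and jar; origin under the centre. Bystander

How it is judged (in metres and radians):
On the way, in this order (a step that is already met when the one before it is completed fails the run):
1. the lid is shut (value of joint lid below 0.035 rad), for 0.2 s.
2. the power rocker is tipped over to on (value of joint power_rocker above 0.24 rad), for 0.2 s.
3. the middle programme key is pushed in (value of joint key_medium above 0.004 m), for 0.2 s.
4. the start key is pressed (value of joint start_key above 0.0035 m), for 0.05 s.
At the end, for the whole second after the job is handed in: Lid shut (under 0.035 rad, 3 mm at its edge), rocker on (over 0.24 of 0.35 rad), middle key in over 4 of 6 mm, outer keys up (under 2 mm), start key pressed at least 3.5 mm and up again, dial within 10 mm and bystanders within 15 mm of where they were (value of joint lid below 0.035 rad and value of joint power_rocker above 0.24 rad and value of joint key_medium above 0.004 m and value of joint each of key_short, key_long below 0.002 m and value of joint start_key below 0.0015 m and distance of dial from where it was at the start of the episode below 0.01 m and distance of each of swab_cup, enamel_jar, tweezers, burnisher from where it was at the start of the episode below 0.015 m); the robot touches nothing.
It fails at once if an outer programme key is pressed (value of joint any of key_short, key_long above 0.002 m).
It fails at once if out of order: power switched on with the lid open, the programme key pushed before the power is on, or start pressed before all three are done ((value of joint power_rocker above 0.12 rad and value of joint lid above 0.06 rad) or (value of joint key_medium above 0.002 m and (value of joint power_rocker below 0.2 rad or value of joint lid above 0.06 rad)) or (value of joint start_key above 0.002 m and (value of joint key_medium below 0.0035 m or value of joint power_rocker below 0.2 rad or value of joint lid above 0.06 rad))).
It fails at once if the box is pressed harder than 25 N (contact force between any of the fingers, the arm and curing_box above 25 N).
It fails at once if the dial is shifted or lifted (distance of dial from where it was at the start of the episode above 0.01 m).
It fails at once if a bystander is shifted, lifted or knocked over (distance of any of swab_cup, enamel_jar, tweezers, burnisher from where it was at the start of the episode above 0.015 m or angle between any of swab_cup, enamel_jar's own z axis and vertical above 0.5 rad).
It also fails if it takes over 51 s, if anything falls off the work surface, if the arm or the gripper's body presses on something with over 40 N, if the wrist force passes 120 N, or if a joint passes its speed limit or range.

## Working session

There is one attempt and no reset: what is moved stays moved. The work goes in short steps, Python scripts to look and compute and a shell command to move; the robot and the scene stay as the last step left them, time stands still between calls to the robot, and variables do not carry over. Pictures are saved under pics/ and viewed, about 8 in all and at most 12, crops included, and the job is handed in when it is done.

```bash
mkdir -p pics
cat > h.py <<'E'
from bench import r
import numpy as np, cv2
L={'lid_hinge':75,'rocker_end':63,'key_short_top':62,'key_medium_top':62,'key_long_top':62,'start_key_top':62,'curing_box':0,'swab_cup':0,'enamel_jar':0,'lid_edge':None}
def ray(p,uv):
    d=p['T'][:3,:3]@np.linalg.inv(p['K'])@np.array([uv[0],uv[1],1.]); return p['T'][:3,3],d/np.linalg.norm(d)
def tri(a,ua,b,ub):
    o1,d1=ray(a,ua);o2,d2=ray(b,ub)
    s=np.linalg.lstsq(np.c_[d1,-d2],o2-o1,rcond=None)[0]
    x,y=o1+s[0]*d1,o2+s[1]*d2; return (x+y)/2,np.linalg.norm(x-y)
def atz(p,uv,z):
    o,d=ray(p,uv); return o+d*(z-o[2])/d[2]
E
python3 - <<'E'
from h import *
np.set_printoptions(precision=1,suppress=True)
S=r.snapshot('side');T=r.snapshot('top')
for n,p in(('side',S),('top',T)):
    p['T']=np.array(p['T']);p['K']=np.array(p['K']);cv2.imwrite(f'pics/{n}1.png',p['image'][...,::-1])
    print(n,p['T'][:3,3])
for l,z in L.items():
    f={}
    for n,p in(('s',S),('t',T)):
        q=r.pinpoint(p,l)
        if q: f[n]=q[0]; print(l,n,np.array(q[0]['uv']),round(q[0]['conf'],2),len(q), atz(p,q[0]['uv'],z) if z is not None else '')
    if len(f)==2: print('   tri',*tri(S,f['s']['uv'],T,f['t']['uv']))
s=r.sense();print(s['time'],s['tool_pos'],s['tcp_rot'],s['finger_gap'],r.nose_length)
E
```

```text
side [ 169.5 -514.1  463.7]
top [ 394.1  270.8 1025.3]
lid_hinge s [317.6 220.8] 0.71 1 [553.1 242.7  75. ]
lid_hinge t [310.  177.4] 0.6 1 [549.1 239.9  75. ]
   tri [550.1 239.5  76.7] 2.554012232109809
rocker_end s [228.4 226.1] 0.67 1 [390.4 301.9  63. ]
rocker_end t [272.4 258.2] 0.78 1 [394.8 308.2  63. ]
   tri [393.6 308.7  59.5] 2.540324294442095
key_short_top s [252.2 235.8] 0.51 1 [421.1 248.4  62. ]
key_short_top t [296.4 246. ] 0.52 1 [418.9 263.1  62. ]
   tri [422.2 262.1  55.2] 6.600366421175834
key_medium_top s [262.4 242.8] 0.62 1 [429.6 215.3  62. ]
key_medium_top t [318. 245.] 0.6 1 [421.6 222.1  62. ]
   tri [426.3 220.4  59.8] 9.6895743220538
key_long_top s [270.3 251.3] 0.57 1 [431.8 180.2  62. ]
key_long_top t [342. 239.] 0.46 1 [434.  176.6  62. ]
   tri [432.4 177.2  63.5] 3.1901569192141026
start_key_top s [284.9 263.6] 0.52 1 [439.7 131.5  62. ]
start_key_top t [366.4 240.1] 0.45 3 [432.8 130.1  62. ]
   tri [435.6 129.3  63.7] 6.013351310856547
curing_box s [288.8 260.1] 0.93 1 [493.8 241.2   0. ]
curing_box t [310.  211.7] 0.88 1 [490.8 236.3   0. ]
   tri [491.  236.2   3.1] 1.132928976931832
swab_cup s [223.  225.3] 0.53 2 [414.9 438.3   0. ]
swab_cup t [217.8 204.9] 0.72 2 [500.9 424.7   0. ]
   tri [458.3 433.6   0.7] 86.68644643568597
enamel_jar s [227.8 227.8] 0.67 2 [421.5 422.1   0. ]
enamel_jar t [216.3 244.3] 0.79 1 [420.5 425.1   0. ]
   tri [421.4 425.   -1.3] 1.7142050862001257
lid_edge t [316.3 192.8] 0.69 2 
1.1 [250.  545.4 253.3] [180.   -0.   65.4] 85.52025006326211 22.0
```

View pics/side1.png

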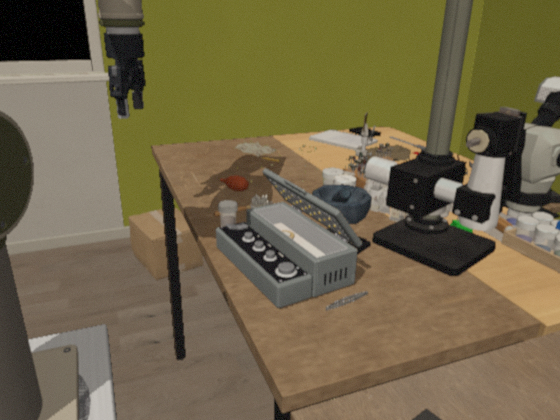

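View pics/top1.png

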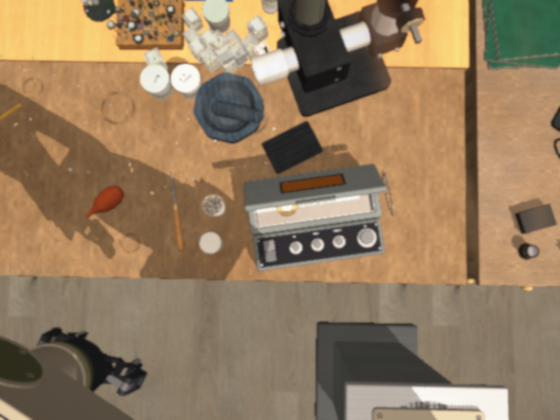

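Run:
```python
import numpy as np
from scipy.optimize import least_squares
B=np.array([[57,0],[-90,95],[-70,45],[-70,3],[-70,-39],[-70,-93],[0,0]])
W={'tri':[[550.1,239.5],[393.6,308.7],[422.2,262.1],[426.3,220.4],[432.4,177.2],[435.6,129.3],[491,236.2]],
'top':[[549.1,239.9],[394.8,308.2],[418.9,263.1],[421.6,222.1],[434,176.6],[432.8,130.1],[490.8,236.3]]}
for k,w in W.items():
    w=np.array(w,float)
    m=lambda p:p[:2]+B@np.array([[np.cos(p[2]),np.sin(p[2])],[-np.sin(p[2]),np.cos(p[2])]])
    f=least_squares(lambda p:(m(p)-w).ravel(),[490,236,0],loss='soft_l1',f_scale=3,x_scale=[1,1,.01])
    print(k,f.x[:2].round(1),np.degrees(f.x[2]).round(2)); print((w-m(f.x)).round(1).tolist())
    print(m(f.x).round(1).tolist())
```

```text
tri [494.8 229.5] 8.69
[[-1.1, 1.4], [2.1, -1.1], [3.4, -1.3], [1.1, -1.5], [0.9, -3.2], [-4.1, 2.3], [-3.8, 6.7]]
[[551.2, 238.1], [391.5, 309.8], [418.8, 263.4], [425.2, 221.9], [431.5, 180.4], [439.7, 127.0], [494.8, 229.5]]
top [493.2 230.1] 8.64
[[-0.4, 1.2], [4.9, -2.3], [1.7, -1.0], [-1.9, -0.5], [4.2, -4.4], [-5.1, 2.4], [-2.4, 6.2]]
[[549.5, 238.7], [389.9, 310.5], [417.2, 264.1], [423.5, 222.6], [429.8, 181.0], [437.9, 127.7], [493.2, 230.1]]
```

```bash
cat >> h.py <<'E'
from scipy.optimize import least_squares
def box2w(p,b):
    c,s=np.cos(p[2]),np.sin(p[2]); b=np.asarray(b,float)
    return np.array([p[0]+c*b[0]-s*b[1],p[1]+s*b[0]+c*b[1],b[2]])
def lid(th,y=0): return [57-95*np.cos(th)+13*np.sin(th),y,75+95*np.sin(th)+13*np.cos(th)]
def proj(p,w):
    q=np.linalg.inv(p['T'])@np.r_[w,1]; q=p['K']@q[:3]; return q[:2]/q[2]
E
python3 - <<'E'
from h import *
P=[r.snapshot('side'),r.snapshot('top')]
for p in P: p['T']=np.array(p['T']);p['K']=np.array(p['K'])
T=P[1]; g=cv2.cvtColor(T['image'],cv2.COLOR_RGB2GRAY)
x0,y0,x1,y1=283,225,382,258
m=np.zeros_like(g); m[y0:y1,x0:x1]=(g[y0:y1,x0:x1]>130)
n,_,st,c=cv2.connectedComponentsWithStats(m)
for i in range(1,n):
    if st[i,4]>20: print(st[i],c[i].round(1))
k=cv2.resize(T['image'][165:275,235:395,::-1],None,fx=5,fy=5,interpolation=cv2.INTER_CUBIC); 
B={'lid_hinge':[57,0,75],'rocker_end':[-90,95,63],'key_short_top':[-70,45,62],'key_medium_top':[-70,3,62],'key_long_top':[-70,-39,62],'start_key_top':[-70,-93,62]}
obs=[]
for p in P:
    for l in B:
        q=r.pinpoint(p,l)
        if q: obs.append((p,l,np.array(q[0]['uv'])))
f=least_squares(lambda v:np.concatenate([proj(p,box2w(v,B[l]))-u for p,l,u in obs]),[494,230,.15],loss='soft_l1',f_scale=1.5,x_scale=[1,1,.01])
print(f.x,np.degrees(f.x[2]))
for p,l,u in obs: print(l,(proj(p,box2w(f.x,B[l]))-u).round(1))
for l in B:
    u=proj(T,box2w(f.x,B[l])); cv2.circle(k,tuple(int(a) for a in ((u-[235,165]+.5)*5)),4,(0,0,255),-1)
for th,col in((.65,(255,0,0)),(.8,(0,255,0)),(.95,(0,255,255))):
    a=[tuple(int(a) for a in ((proj(T,box2w(f.x,lid(th,y)))-[235,165]+.5)*5)) for y in(-125,125)]; cv2.line(k,*a,col,1)
cv2.imwrite('pics/crop1.png',k)
E
```

```text
[283 225  32   5  92] [294.1 226.3]
[337 225  45  33 219] [369.1 250.3]
[357 229  20  19 294] [366.7 237.7]
[333 236  13  12 125] [338.9 241.5]
[311 239  13  12 126] [317.2 244.6]
[289 242  14  12 124] [295.6 247.5]
[4.91349071e+02 2.27506011e+02 1.18757109e-01] 6.804281132378211
lid_hinge [-2.5 -1.6]
rocker_end [ 1.8 -0. ]
key_short_top [ 0.2 -1.1]
key_medium_top [-2.1 -1. ]
key_long_top [ 1.4 -0.9]
start_key_top [-4.3 -0.9]
lid_hinge [2.4 0.3]
rocker_end [0.2 1.2]
key_short_top [-2.8  1.2]
key_medium_top [-0.2 -2.8]
key_long_top [41.5 -2.7]
start_key_top [ 3.1 -0.4]
```

View pics/crop1.png

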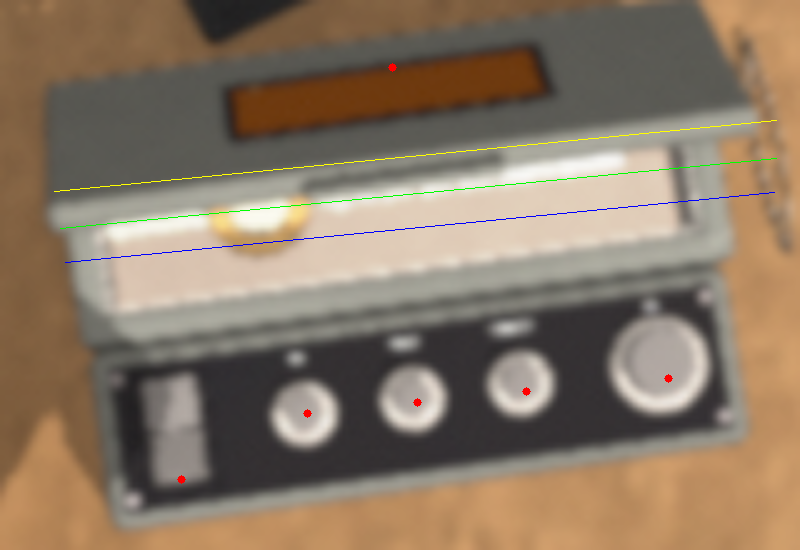

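Run:
```python
from h import *
T=r.snapshot('top');T['T']=np.array(T['T']);T['K']=np.array(T['K'])
obs=[([-70,-93,62],(366.7,237.7)),([-70,-39,62],(338.9,241.5)),([-70,3,62],(317.2,244.6)),([-70,45,62],(295.6,247.5))]
f=least_squares(lambda v:np.concatenate([proj(T,box2w(v,b))-u for b,u in obs]),[494,230,.15],x_scale=[1,1,.01])
v=f.x;print(v,np.degrees(v[2]));print([(proj(T,box2w(v,b))-u).round(2).tolist() for b,u in obs])
np.save('box.npy',v)
for th in(.65,.8,.9,.95,1.0): print(th,[(proj(T,box2w(v,lid(th,y)))-[235,165]+.5)*5 for y in(-120,0,120)],np.round(lid(th),0))
for n,b in dict(lid=[20,0,0],rock=[-86,95,0],med=[-70,3,0],start=[-70,-93,0]).items(): print(n,box2w(v,b).round(1))
print('hinge pix',(proj(T,box2w(v,[57,0,75]))))
```

```text
[4.92025518e+02 2.31804677e+02 1.58033201e-01] 9.054635468205658
[[0.35, -0.06], [0.07, 0.03], [-0.08, -0.05], [-0.34, 0.08]]
0.65 [array([747.4943262 , 178.32773808]), array([409.02739705, 225.01016019]), array([ 69.9995729, 271.7699427])] [-11.   0. 143.]
0.8 [array([747.56420227, 144.36402521]), array([405.87661613, 191.46227252]), array([ 63.6174053 , 238.63931264])] [  0.   0. 152.]
0.9 [array([746.79122406, 119.68062157]), array([403.32031242, 167.00385575]), array([ 59.27179226, 214.40667251])] [  8.   0. 157.]
0.95 [array([746.15779542, 106.83428575]), array([401.91513735, 154.25296036]), array([ 57.092272  , 201.75155726])] [ 12.   0. 160.]
1.0 [array([745.36079398,  93.70387375]), array([400.43051242, 141.20609623]), array([ 54.91770349, 188.78854172])] [ 17.   0. 162.]
lid [511.8 235.    0. ]
rock [392.1 312.1   0. ]
med [422.4 223.8   0. ]
start [437.5 128.9   0. ]
hinge pix [309.55567292 177.81831596]
```

```bash
cat >> h.py <<'E'
from scipy.spatial.transform import Rotation as R
def go(b,tipz,s=None):
    v=np.load('box.npy'); s=s or r.sense(); rot=R.from_euler('xyz',s['tcp_rot'],degrees=True)
    w=box2w(v,[b[0],b[1],tipz+r.nose_length])
    d=rot.inv().apply(w-np.array(s['tool_pos']))/1000
    yaw=np.degrees(v[2])+90; t=(s['tcp_rot'][2]-yaw+180)%360-180
    print('tool d',d.round(4),'turn',round(t,2))
def where():
    s=r.sense();v=np.load('box.npy');d=np.array(s['tool_pos'])-[v[0],v[1],22]
    c,q=np.cos(v[2]),np.sin(v[2]); print('t',round(s['time'],2),'box tip',np.round([c*d[0]+q*d[1],-q*d[0]+c*d[1],d[2]],1),'rot',np.round(s['tcp_rot'],1),'F',np.round(s['ft_force'],1),'gap',round(s['finger_gap'],1))
E
python3 -c "
from h import *
where();go([22,0],231);print(r.sense()['tool_pos'])"
```

```text
t 1.85 box tip [-189.6  347.8  231.3] rot [180.   -0.   65.4] F [-0.1  0.2  0.3] gap 85.4
tool d [-1.721e-01  3.690e-01  3.000e-04] turn -33.68
[250.02611987 545.44170719 253.31254601]
```

```bash
python3 -m jog '[[-0.021,0.046,0,-4.2,0],[-0.043,0.092,0,-8.4,0],[-0.064,0.138,0,-12.6,0],[-0.086,0.184,0,-16.8,0],[-0.107,0.231,0,-21,0],[-0.129,0.277,0,-25.3,0],[-0.15,0.323,0,-29.5,0],[-0.172,0.369,0,-33.7,0]]' 20 ; python3 -c "
from h import *
where();go([22,0],180)"
```

```text
time: 2.65
tool_pos: [510.3, 239.1, 253.6]
tcp_rot: [180.0, -0.0, 99.3]
ft_force: [0.8, 0.6, 1.0]
finger_gap: -0.2
t 2.65 box tip [ 19.2   4.3 231.6] rot [180.   -0.   99.3] F [0.8 0.6 1. ] gap -0.2
tool d [-0.0043  0.0028  0.0516] turn 0.2
```

```bash
python3 -m jog '[[-0.004,0.003,0.03,0,0],[-0.004,0.003,0.05,0,0],[-0.004,0.003,0.06,0,0],[-0.004,0.003,0.065,0,0]]'
python3 - <<'E'
from h import *
where()
p=r.snapshot('side');cv2.imwrite('pics/s2.png',cv2.resize(p['image'][120:320,150:400,::-1],None,fx=3,fy=3))
E
```

```text
time: 3.05
tool_pos: [513.3, 235.5, 187.5]
tcp_rot: [-179.9, 0.0, 99.3]
ft_force: [-0.6, 0.1, 0.2]
finger_gap: 0.0
t 3.05 box tip [ 21.6   0.3 165.5] rot [-179.9    0.    99.3] F [-0.6  0.1  0.2] gap 0.0
```

View pics/s2.png

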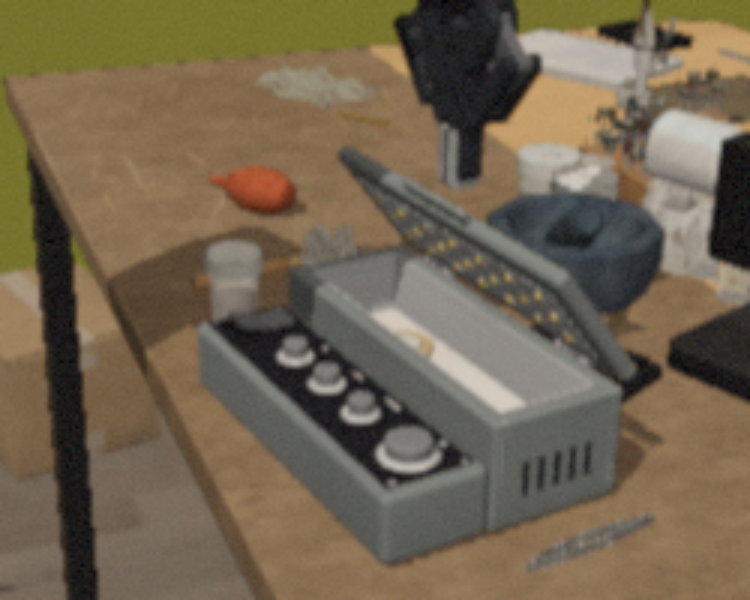

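```bash
python3 -m jog '[[0,0.009,0,0,0],[0,0.009,0.008,0,0],[0,0.009,0.016,0,0],[0,0.005,0.02,0,0],[0,0.001,0.024,0,0],[0,-0.003,0.027,0,0],[0,-0.006,0.03,0,0],[0,-0.009,0.033,0,0]]'; python3 -c "
from h import *
where()"
```

```text
time: 3.9
tool_pos: [504.1, 234.3, 154.6]
tcp_rot: [-180.0, -0.0, 99.3]
ft_force: [0.2, 0.8, 2.1]
finger_gap: 0.0
t 3.9 box tip [ 12.4   0.6 132.6] rot [-180.    -0.    99.3] F [0.2 0.8 2.1] gap 0.0
```

```bash
python3 -m jog '[[0,-0.004,0.004,0,0],[0,-0.008,0.008,0,0],[0,-0.011,0.013,0,0],[0,-0.014,0.017,0,0],[0,-0.017,0.022,0,0],[0,-0.019,0.027,0,0],[0,-0.021,0.032,0,0],[0,-0.022,0.037,0,0]]'; python3 -c "
from h import *
where()"
```

```text
time: 4.7
tool_pos: [482.0, 230.7, 117.0]
tcp_rot: [-179.9, 0.0, 99.3]
ft_force: [-0.5, -0.7, 1.0]
finger_gap: -0.1
t 4.7 box tip [-10.1   0.5  95. ] rot [-179.9    0.    99.3] F [-0.5 -0.7  1. ] gap -0.1
```

```bash
python3 -m jog '[[0,0,0.003,0,0],[0,0,0.005,0,0],[0,0,0.0065,0,0],[0,0,0.0075,0,0],[0,0,0.0075,0,0]]'; python3 -c "
from h import *
where()"
```

```text
time: 5.2
tool_pos: [481.9, 230.7, 109.8]
tcp_rot: [-179.9, 0.0, 99.3]
ft_force: [-3.8, -0.6, 5.0]
finger_gap: -0.1
t 5.2 box tip [-10.1   0.5  87.8] rot [-179.9    0.    99.3] F [-3.8 -0.6  5. ] gap -0.1
```

```bash
python3 -m jog '[[0,0,0.001,0,0],[0,0,0.0015,0,0],[0,0,0.0015,0,0]]'; python3 -c "
from h import *
where()"
```

```text
time: 5.5
tool_pos: [482.0, 230.7, 109.2]
tcp_rot: [-179.9, 0.0, 99.3]
ft_force: [-5.0, -1.9, 9.1]
finger_gap: 0.1
t 5.5 box tip [-10.1   0.5  87.2] rot [-179.9    0.    99.3] F [-5.  -1.9  9.1] gap 0.1
```

```bash
python3 -m jog '[[0,0,-0.02,0,0],[0,0,-0.033,0,0],[0.03,-0.025,-0.033,0,0],[0.06,-0.05,-0.033,0,0],[0.0945,-0.078,-0.02,0,0],[0.0945,-0.078,0.0,0,0],[0.0945,-0.078,0.013,0,0],[0.0945,-0.078,0.013,0,0]]'
python3 - <<'E'
from h import *
where();go([-88,95],70)
p=r.snapshot('top');a=p['image'][165:275,235:395,::-1]
q=r.snapshot('side');b=q['image'][195:305,200:360,::-1]
cv2.imwrite('pics/c3.png',cv2.resize(np.vstack([a,b]),None,fx=2.7,fy=2.7,interpolation=cv2.INTER_CUBIC))
E
```

```text
time: 6.3
tool_pos: [388.8, 310.4, 94.4]
tcp_rot: [-179.8, 0.1, 99.3]
ft_force: [0.2, -0.7, 0.0]
finger_gap: 0.1
t 6.3 box tip [-89.5  93.9  72.4] rot [-1.798e+02  1.000e-01  9.930e+01] F [ 0.2 -0.7  0. ] gap 0.1
tool d [0.0011 0.0016 0.0024] turn 0.24
```

View pics/c3.png

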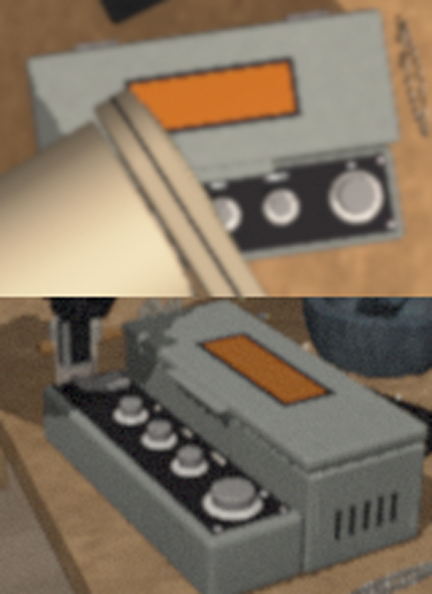

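The lid is flat and shut. The fingertips are over the rocker's front end (side crop, about (78,375)).

```bash
python3 -m jog '[[0.001,0.0015,0.004,0,0],[0.001,0.0015,0.007,0,0],[0.001,0.0015,0.0095,0,0],[0.001,0.0015,0.0115,0,0],[0.001,0.0015,0.0135,0,0],[0.001,0.0015,0.0152,0,0],[0.001,0.0015,0.0155,0,0]]'; python3 -c "
from h import *
where()"
```

```text
time: 7.1
tool_pos: [391.5, 312.1, 80.8]
tcp_rot: [-179.9, 0.0, 99.2]
ft_force: [-1.0, -0.6, 2.1]
finger_gap: 0.0
t 7.1 box tip [-86.6  95.1  58.8] rot [-179.9    0.    99.2] F [-1.  -0.6  2.1] gap 0.0
```

```bash
python3 -m jog '[[0,0,0.001,0,0],[0,0,0.002,0,0],[0,0,0.0025,0,0],[0,0,0.0025,0,0]]'; python3 -c "
from h import *
where()"
```

```text
time: 7.5
tool_pos: [391.5, 312.2, 78.4]
tcp_rot: [-179.9, 0.0, 99.2]
ft_force: [-2.4, -0.8, 5.8]
finger_gap: 0.1
t 7.5 box tip [-86.6  95.2  56.4] rot [-179.9    0.    99.2] F [-2.4 -0.8  5.8] gap 0.1
```

```bash
python3 -m jog '[[0,0,0.001,0,0],[0,0,0.001,0,0],[0,0,0.001,0,0]]'; python3 -c "
from h import *
where()"; python3 -m jog '[[0,0,-0.01,0,0],[0,0,-0.025,0,0],[-0.04,0.008,-0.03,0,0],[-0.0922,0.0166,-0.03,0,0],[-0.0922,0.0166,-0.025,0,0],[-0.0922,0.0166,-0.015,0,0],[-0.0922,0.0166,-0.015,0,0]]';python3 - <<'E'
from h import *
where();go([-70,3],65)
p=r.snapshot('top');a=p['image'][165:275,235:395,::-1]
q=r.snapshot('side');b=q['image'][195:305,200:360,::-1]
cv2.imwrite('pics/c4.png',cv2.resize(np.vstack([a,b]),None,fx=2.7,fy=2.7,interpolation=cv2.INTER_CUBIC))
E
```

```text
time: 7.8
tool_pos: [391.5, 312.2, 77.9]
tcp_rot: [-179.9, 0.0, 99.2]
ft_force: [-4.2, -3.0, 7.3]
finger_gap: -0.1
t 7.8 box tip [-86.6  95.2  55.9] rot [-179.9    0.    99.2] F [-4.2 -3.   7.3] gap -0.1
time: 8.5
tool_pos: [421.6, 223.9, 91.4]
tcp_rot: [-179.8, 0.0, 99.2]
ft_force: [-0.3, 0.6, -1.2]
finger_gap: -0.1
t 8.5 box tip [-70.8   3.2  69.4] rot [-179.8    0.    99.2] F [-0.3  0.6 -1.2] gap -0.1
tool d [-0.0002  0.0008  0.0044] turn 0.16
```

View pics/c4.png

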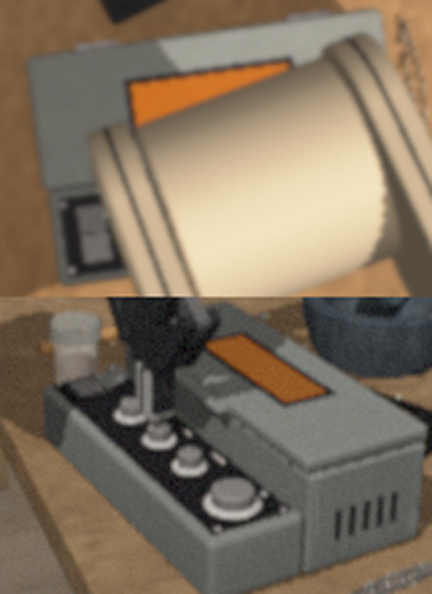

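The fingertips are over the middle key (side crop, about (158,425)), and the rocker lies tipped. I'll press down now.

```bash
python3 -m jog '[[0,0.001,0.005,0,0],[0,0.001,0.008,0,0],[0,0.001,0.01,0,0],[0,0.001,0.012,0,0],[0,0.001,0.0135,0,0],[0,0.001,0.0145,0,0],[0,0.001,0.0145,0,0]]'; python3 -c "
from h import *
where()"
```

```text
time: 9.3
tool_pos: [423.0, 224.8, 77.9]
tcp_rot: [-179.8, 0.0, 99.3]
ft_force: [0.5, 1.2, 1.7]
finger_gap: -0.6
t 9.3 box tip [-69.2   4.   55.9] rot [-179.8    0.    99.3] F [0.5 1.2 1.7] gap -0.6
```

```bash
python3 -m jog '[[0,0,0.001,0,0],[0,0,0.001,0,0]]'; python3 -c "
from h import *
where()";  python3 -m jog '[[0,0,0.002,0,0],[0,0,0.002,0,0]]'; python3 -c "
from h import *
where()"
```

```text
time: 9.5
tool_pos: [423.1, 224.8, 77.2]
tcp_rot: [-179.8, 0.0, 99.3]
ft_force: [-3.9, 0.5, 7.9]
finger_gap: 0.3
t 9.5 box tip [-69.2   3.9  55.2] rot [-179.8    0.    99.3] F [-3.9  0.5  7.9] gap 0.3
time: 9.7
tool_pos: [423.1, 224.9, 76.0]
tcp_rot: [-179.8, 0.0, 99.3]
ft_force: [-6.1, -0.2, 12.9]
finger_gap: 0.2
t 9.7 box tip [-69.1   4.   54. ] rot [-179.8    0.    99.3] F [-6.1 -0.2 12.9] gap 0.2
```

```bash
python3 -m jog '[[0,0,-0.012,0,0],[0,0,-0.028,0,0],[-0.04,-0.001,-0.03,0,0],[-0.085,-0.001,-0.03,0,0],[-0.097,-0.001,-0.025,0,0],[-0.097,-0.001,-0.017,0,0],[-0.097,-0.001,-0.015,0,0]]';python3 - <<'E'
from h import *
where();go([-70,-93],65)
p=r.snapshot('top');a=p['image'][165:275,235:395,::-1]
q=r.snapshot('side');b=q['image'][195:305,200:360,::-1]
cv2.imwrite('pics/c5.png',cv2.resize(np.vstack([a,b]),None,fx=2.7,fy=2.7,interpolation=cv2.INTER_CUBIC))
E
```

```text
time: 10.4
tool_pos: [437.1, 129.0, 89.9]
tcp_rot: [-179.7, -0.0, 99.2]
ft_force: [-0.6, 0.5, 0.2]
finger_gap: -0.0
t 10.4 box tip [-70.4 -92.8  67.9] rot [-179.7   -0.    99.2] F [-0.6  0.5  0.2] gap -0.0
tool d [-0.0002  0.0004  0.0029] turn 0.17
```

View pics/c5.png

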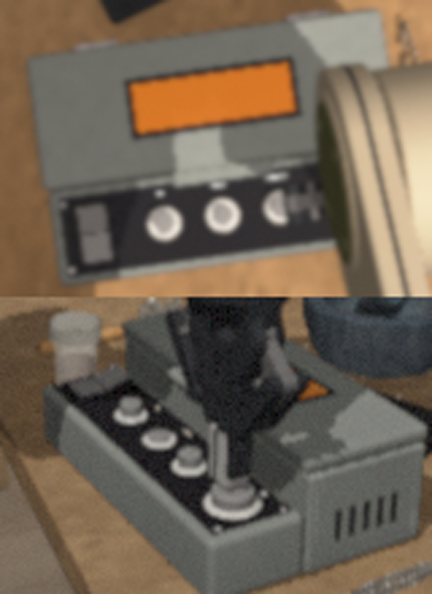

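The middle key is in (side crop (158,438)) and its neighbours are up. The tool is over the start key.

```bash
python3 -m jog '[[0,0,0.004,0,0],[0,0,0.007,0,0],[0,0,0.01,0,0],[0,0,0.0125,0,0],[0,0,0.0135,0,0],[0,0,0.0135,0,0]]'; python3 -c "
from h import *
where()"
```

```text
time: 11.1
tool_pos: [437.0, 130.3, 77.2]
tcp_rot: [-179.7, -0.1, 99.3]
ft_force: [-3.8, 3.6, 7.0]
finger_gap: -0.1
t 11.1 box tip [-70.3 -91.6  55.2] rot [-1.797e+02 -1.000e-01  9.930e+01] F [-3.8  3.6  7. ] gap -0.1
```

Tip at z = 55 with 7 N, so the start key is fully in. I'll retreat and check.

```bash
python3 -m jog '[[0,0,-0.01,0,0],[0,0,-0.04,0,0],[0,0,-0.08,0,0],[0,-0.03,-0.12,0,0],[0,-0.06,-0.15,0,0],[-0.04,-0.06,-0.17,0,0],[-0.08,-0.06,-0.17,0,0],[-0.12,-0.06,-0.17,0,0]]';python3 -m jog '[[-0.05,0,0,0,0],[-0.1,0,0,0,0],[-0.1,0,0,0,0]]';python3 - <<'E'
from h import *
where()
p=r.snapshot('top');a=p['image'][165:275,195:395,::-1]
q=r.snapshot('side');b=q['image'][195:305,180:380,::-1]
cv2.imwrite('pics/c6.png',cv2.resize(np.vstack([a,b]),None,fx=2.7,fy=2.7,interpolation=cv2.INTER_CUBIC))
E
```

```text
time: 11.9
tool_pos: [398.5, 0.8, 249.2]
tcp_rot: [-179.9, 0.0, 99.4]
ft_force: [0.9, 0.1, -0.6]
finger_gap: 0.1
time: 12.2
tool_pos: [414.8, -103.2, 249.8]
tcp_rot: [-179.9, 0.2, 99.1]
ft_force: [0.1, 0.2, -1.0]
finger_gap: -0.1
t 12.2 box tip [-129.  -318.7  227.8] rot [-179.9    0.2   99.1] F [ 0.1  0.2 -1. ] gap -0.1
```

View pics/c6.png

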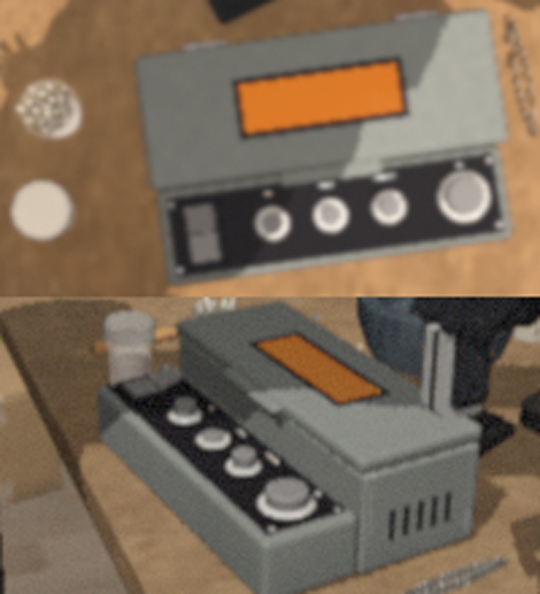

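```bash
python3 -c "
from bench import r
print(r.hand_in())"
```

```text
the job is handed in; nothing more can be done
None
```

I pressed the lid shut, then the power rocker, the middle programme key and the start key, in that order, with closed fingertips. The job went in at about 12 s of the 51 s, and no verdict was reported.

- **Forces:** at the stops, the vertical force I read was about 9 N on the lid, 7 N on the rocker, 13 N on the middle key and 7 N on the start key. All are under the 25 N limit, but I read the force only between moves, so brief peaks would not show.
- **Last pictures:** the lid is flat, the rocker is tipped to on, and the middle key is in. Both outer keys are up and the start key is back up. The cup, jar and tweezers look undisturbed, and the arm is clear of everything.
- **Not checked:**
  - The dial is hidden under the shut lid, and the burnisher was mostly outside the last crop.
  - The final joint values were judged only by eye and by the fingertip height at each stop.
- **One disagreement:** an early fit of the box pose gave 6.8° because a network mistook the right key. I used the key centres measured in the top picture instead (9.05°, residuals under 0.4 pixel).

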